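Index the sample turntable so the taller can stands at the pointer

TASK

On the work table stands a small rotary index table with four seats; its four upright pins are there to push it by. Push it round to the next click position that brings the taller of its two black objective cans to the fixed pointer, and leave it resting there. Do not touch either can; both stay standing in their seats.

Things in the scene. Friction and masses are not known exactly. Their poses are not given: they have to be found in the camera images.
- index_base: Fixed base of the index table: grey housing on a round aluminium foot, 208 mm diameter. Origin: on the turning axis, at table height; z up. The pointer, a dark cone on a small bracket, stands 142 mm out on a tongue along the base's own -x axis and points at the axis; its top is 57 mm up. The seat at the pointer is centred at (-50, 0) mm in the base frame.
- index_deck (a joint): Angle (rad) of the deck (aluminium disc, 200 mm diameter, top 50 mm above the table) in its base, positive anticlockwise from above, 0 at the start. A detent holds it at every 90 degrees: leaving needs up to about 5 N at a pin; past 45 degrees it pulls on into the next and centres to about 2 degrees when let go. Turns both ways. Four white seats (rims 49 mm wide, 12 mm high) 50 mm from the axis.
- pin_top (a point): Centre of the top of one of four alike drive pins: bare upright steel, 14 mm diameter, on the deck 88 mm from the axis, midway between the seats, tops 108 mm above the table. At deck angle 0 this one stands 45 degrees from the base's +x axis towards +y, the others every 90 degrees on from it. Any of them may be pushed. Left of the deck stands a joystick stand, 200 mm tall.
- can_tall: The taller of two black screw cans, 38 mm diameter, 74 mm tall, top 124 mm above the table. Origin: centre of its underside, 50 mm up; z up. Loose in its seat (2 mm play). It starts a quarter turn from the pointer, on either side: at (0, 50) or (0, -50) mm in the base frame. A flat dish lies in the seat at the pointer, a small blue filter disc across from it.
- can_short: The shorter black screw can, 38 mm diameter, 54 mm tall, top 104 mm above the table. Origin: centre of its underside; z up. Loose in the seat across the axis from the taller can, with which it turns.

How it is judged:
At the end, for the whole second after the job is handed in: The taller can stands upright (within 10 degrees) in its seat at the pointer, within 13 mm of the place 50 mm from the axis towards the pointer in each direction, the shorter can likewise in the seat across the axis, and the deck is at rest (x of can_tall in the frame of index_base between -0.063 and -0.037 m and y of can_tall in the frame of index_base between -0.013 and 0.013 m and x of can_short in the frame of index_base between 0.037 and 0.063 m and y of can_short in the frame of index_base between -0.013 and 0.013 m and height (world z) of each of can_tall, can_short below 0.056 m and angle between each of can_tall, can_short's own z axis and vertical below 0.17 rad and velocity of joint index_deck between -0.1 and 0.1 rad/s); the robot touches nothing.
It fails at once if the robot touches a can (more than 1 N) (contact force between any of the arm, the fingers and can_tall above 1 N or contact force between any of the arm, the fingers and can_short above 1 N).
It fails at once if a can is lifted out of its seat or tips over (height (world z) of any of can_tall, can_short above 0.062 m or angle between any of can_tall, can_short's own z axis and vertical above 0.5 rad).
It also fails if it takes over 32 s, if anything falls off the work surface, if the arm or the gripper's body presses on something with over 40 N, if the wrist force passes 120 N, or if a joint passes its speed limit or range.

ROBOT

A 6-joint arm with a two-finger parallel gripper is mounted at the origin on a cart in front of the work surface, level with it; the furniture and walls round the work are solid. World frame = base frame: x ahead of the robot, y to its left, z up, the work surface at z = 0. Lengths are in m, angles in rad, forces in N, time in s.
With the tool pointing down it reaches from about 0.375 to 0.9 m from the base axis. Payload 3.1 kg.
Tool frame: the origin (TCP) lies between the finger pads; the fingertips stand manip.finger_overhang ahead of it and the grasp point (between the pads) lies 5 mm behind it (manip.finger_overhang is the distance from the TCP to the fingertips, in m); z points along the fingers, y is the line along which they close (so a half turn about z gives the same grasp; the last joint's range is limited). The gripper opens to 85 mm and grips with 20 to 120 N. Pads are 22 mm wide; open, the fingers measure 114 mm over their backs; the gripper's body (76 mm by 85 mm) begins 54 mm behind the grasp point. The pads swing forward as they close: fully open they stand 13 mm farther back than shut.
Start: joints at [1.141, 0.527, 1.433, -0, 1.181, -0.178], TCP at [0.156, 0.605, 0.245] pointing down, gripper open.
Joint ranges: [-3.08, 3.08], [-0.75, 2.2], [0.22, 2.44], [-1.43, 4.57], [0, 2.65], [-2.85, 2.85]. Speed limits (rad/s): [2.79, 2.79, 3.14, 3.14, 3.14, 3.14].

INTERFACE

Orientations are given as a unit quaternion [x, y, z, w].
In Python, from station import manip gives the robot as it stands.
- The arm moves only by the tool drive_tool, never from a script. Its argument "plan" is a list of rows, each a list of 7 numbers: the shift along the tool's x, y, z in m, then the turn, a rotation vector about the tool's x, y, z in degrees, then the opening, from -1 (shut) to 1 (fully open). In form: [[x, y, z, wx, wy, wz, gripper], ...]. A call has 1 to 10 rows; each row shifts and turns the commanded pose from where the row before left it, along the tool's axes as they then stand; what a row does not reach is not made up. A row lasts 1/10 s, in which the tool goes at most 50 mm and 8.59 degrees, less where a joint would pass 70% of its speed; a pose out of reach is approached as far as the arm can. A call is refused whole if a number of a shift passes 0.05 or a number of a turn 8.59, either way. A call with a gripper value outside its range is refused whole. The fingers move at their own pace and stop on an object; "newtons" is the grip in N (left out, the last holds). Time passes only in rows, so rows that do not move let the fingers close. It gives the time, the measured TCP pose, the force, the opening and the grip force at its end, in the units of the state.
- manip.sense(): the state, without advancing time (a new reading comes with each control period).
- manip.snapshot(name): name is "scene" or "top" or "wrist"; returns a dict with "image" (400x640x3 uint8, red, green, blue), "z_map" (400x640 float32, m along the optical axis (not along the pixel's ray), 0 where there is no reading), "fov_y" (degrees; the focal length in pixels is half the picture's height over the tangent of half this angle, whatever the lens; pixels are square), "cx", "cy" (the principal point, pixels), "extrinsics" (4x4, takes a point from camera to world coordinates); the wrist camera has in their place "mount" (4x4, takes a point from camera to tool coordinates, whose origin is the TCP and whose axes are the flange's). Camera axes: x right, y up, looking along -z (the intrinsics and any distortion apply to the point x, -y, -z); pixel columns grow to the right and rows downward; lengths in m; the calibration is good to about 2 mm. A picture is of the moment at which its call begins: read the wrist's pose just before it.
- manip.sign_off(): hands the job in; it is judged then, once.
The state is a dict: "t": time; "q": joint angles; "qd": joint speeds; "tau": joint torques, N m; "tcp_pos": TCP position; "tool_rot": TCP orientation; "force": force on the tool from outside, world axes, zero at the start; "ft_torque": the same for the moment, N m; "finger_gap": opening from 0.0 (shut) to 1.0 (fully open); "gripper_force": force on a finger pad.
Only numpy, scipy, OpenCV 4.12 (cv2) and the standard library are available. Lean on these libraries where they do the work, as an engineer would, in place of code of your own. Each camera call takes 0.05 s, during which the arm holds its last target. There are 200 camera calls.

## Working session

There is one attempt and no reset: what is moved stays moved. The work goes in short steps, Python scripts to look and compute and a tool call to move; the robot and the scene stay as the last step left them, time stands still between calls to the robot, and variables do not carry over. Pictures are saved under pics/ and viewed, at most 10 in all, crops included, and the job is handed in when it is done.

Besides the shell and the picture viewer there is one more tool, called after "Request:" in YAML: its name, and indented under it one key for each argument. drive_tool: Moves the arm, as the interface text tells. Its arguments: {"type":"object","properties":{"plan":{"type":"array"},"newtons":{"type":"number"}},"required":["plan"]}

```bash
mkdir -p pics; cat > h.py <<'E'
import numpy as np,cv2
from station import manip
def snap(n,f):
    s=manip.snapshot(n); cv2.imwrite('pics/'+f,s['image'][:,:,::-1]); np.savez('pics/'+f+'.npz',**{k:v for k,v in s.items()}); return s
def cloud(s,E=None):
    E=np.array(s['extrinsics']) if E is None else E
    z=s['z_map']; f=200/np.tan(np.radians(s['fov_y'])/2)
    v,u=np.mgrid[0:400,0:640]
    P=np.stack([(u-s['cx'])/f*z,-(v-s['cy'])/f*z,-z,np.ones_like(z)],-1)
    W=(P@E.T)[...,:3]; W[z==0]=np.nan; return W
E
python3 - <<'E'
from h import *
st=manip.sense();print(st['t'],st['tcp_pos'],st['tool_rot'],st['finger_gap'],manip.finger_overhang)
for n in('scene','top'):
    s=snap(n,n+'.png');print([k for k in s],s['fov_y'],s['cx'],s['cy'])
E
```

```text
0.0 [0.15536688 0.60466136 0.24431665] [ 1.25554795e-01  9.92086070e-01 -1.05076266e-03 -3.44677721e-04] 1.0020701798103173 0.014
['image', 'z_map', 'fov_y', 'cx', 'cy', 'extrinsics'] 54.55052885316314 315.9093333652293 199.64093157068325
['image', 'z_map', 'fov_y', 'cx', 'cy', 'extrinsics'] 54.07240205014179 319.98157597726436 197.3879622790693
```

View pics/top.png

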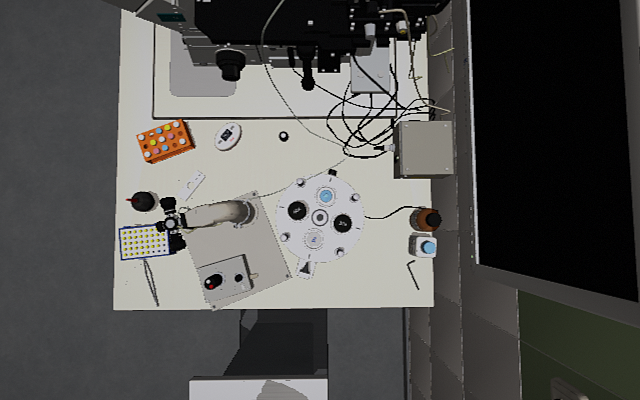

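View pics/scene.png

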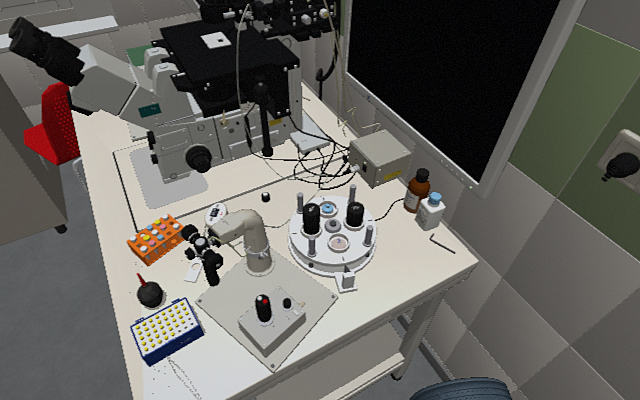

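The top view shows the deck at about (320,218), the pointer at (305,268), cans at (297,211) and (343,223), and pins at (300,183), (355,198), (340,253) and (284,237). In the scene view the left can looks taller. Next I'll measure them.

```bash
python3 - <<'E'
from h import *
L=lambda n:dict(np.load(f'pics/{n}.png.npz'))
for n in('top','scene'):
    W=cloud(L(n)); 
    if n=='top':
        for u,v in[(320,218),(297,211),(343,223),(305,268),(331,172)]:print(u,v,W[v,u].round(3))
        R=np.linalg.norm(W[...,:2]-W[218,320,:2],axis=-1)<.135
    c0=L('top')
    z=W[...,2]
    if n=='top': C=W[218,320,:2]
    R=(np.linalg.norm(W[...,:2]-C,axis=-1)<.17)
    d=R&(np.abs(z-.05)<.004)
    if n=='top':
        pts=W[d][:,:2].astype(np.float32);(c,r)=cv2.minEnclosingCircle(pts);print('deck circle',c,r)
    for lo,hi in((.098,.116),(.117,.135)):
        m=(R&(z>lo)&(z<hi)).astype(np.uint8)
        k,l,s,ce=cv2.connectedComponentsWithStats(m)
        for i in range(1,k):
            if s[i,4]>3:
                q=W[l==i];print(n,lo,s[i,4],ce[i].round(),((q.min(0)+q.max(0))/2).round(4),np.ptp(q,axis=0).round(3),q[:,2].max().round(4))
# obstacles near
W=cloud(L('top'));z=W[...,2]
g=np.full((24,24),0.)
for i in range(24):
  for j in range(24):
    x=C[0]-.3+i*.025;y=C[1]-.3+j*.025
    m=(abs(W[...,0]-x)<.0125)&(abs(W[...,1]-y)<.0125)
    g[i,j]=np.nanmax(z[m]) if m.any() else -1
print('rows x from',C[0]-.3,'cols y from',C[1]-.3)
for r in g:print(' '.join('%3d'%(v*100) for v in r))
E
```

```text
320 218 [ 0.519 -0.145  0.064]
297 211 [ 0.533 -0.097  0.124]
343 223 [ 0.508 -0.193  0.105]
305 268 [ 0.409 -0.111  0.052]
331 172 [ 0.625 -0.172  0.035]
deck circle (0.519288182258606, -0.10910153388977051) 0.13308832049369812
top 0.098 38 [299. 181.] [ 0.5974 -0.1007  0.1043] [0.012 0.013 0.012] 0.1104
top 0.098 34 [355. 196.] [ 0.5633 -0.2191  0.1052] [0.011 0.012 0.011] 0.1106
top 0.098 54 [244. 209.] [0.5383 0.0153 0.1069] [0.049 0.019 0.018] 0.1158
top 0.098 257 [342. 223.] [ 0.5067 -0.1907  0.1042] [0.036 0.038 0.01 ] 0.1094
top 0.098 35 [283. 237.] [ 0.4786 -0.0665  0.1052] [0.011 0.012 0.011] 0.1108
top 0.098 37 [340. 253.] [ 0.4449 -0.1855  0.105 ] [0.012 0.013 0.013] 0.1115
top 0.117 270 [296. 210.] [ 0.5354 -0.0949  0.123 ] [0.037 0.037 0.011] 0.1286
top 0.117 40 [242. 212.] [0.5334 0.0185 0.126 ] [0.035 0.012 0.017] 0.1346
scene 0.098 37 [352. 187.] [ 0.5603 -0.2222  0.1041] [0.014 0.014 0.011] 0.1099
scene 0.098 37 [299. 195.] [ 0.5953 -0.1016  0.1044] [0.014 0.013 0.01 ] 0.1096
scene 0.098 198 [355. 208.] [ 0.5043 -0.1924  0.1027] [0.037 0.037 0.009] 0.1071
scene 0.09
[... 2241 characters left out ...]
   0   0   0   0   0   0   0
  8   8   8   8   8   8   0   0   0   0   6   6   0   0   0   0   0   0   0   0   0   0   0   0
  8   8   8   8   8   8   3   2   1   6   6   0   0   0   0   0   0   0   0   0   0   0   0   0
  8   8   8   8   8   8   3   3   1   1   5   4   4   0   0   2   2   0   0   0   2   2   2   0
  8   8   8   8   8   8   1   1   1   1   0   0   4   5   5   2   2   0   0   1   2   2   2   0
  1   9   0   1   7   2   1   1   1   0   0   0   0   0   9  10   0   0   0   0   2   2   0   0
 -2   8   8  12  18  26  45  45  45  48  48  44  39  39   0  42  36   0   0   0   0   0   0   0
 -3   0   1   0   2  35  46  46  46  45  46  45  43  40  44  43  32  32  32  32   0   0   0   0
```

Request:
drive_tool:
  plan:
    - [-0.036,-0.031,-0.006,0,0,0,1]
    - [-0.036,-0.031,-0.006,0,0,0,1]
    - [-0.036,-0.031,-0.006,0,0,0,1]
    - [-0.036,-0.031,-0.006,0,0,0,1]
    - [-0.036,-0.031,-0.006,0,0,0,1]
    - [-0.036,-0.031,-0.006,0,0,0,1]
    - [-0.036,-0.031,-0.006,0,0,0,0]
    - [-0.036,-0.031,-0.006,0,0,0,0]
    - [-0.036,-0.031,-0.006,0,0,0,0]
    - [0,0,0,0,0,0,0]

```text
t: 1.1
tcp_pos: [0.4039, 0.2504, 0.3]
tool_rot: [0.129, 0.992, -0.0, 0.002]
force: [-0.1, 1.3, -0.3]
finger_gap: 0.503
gripper_force: 0.0
```

Request:
drive_tool:
  plan:
    - [-0.015,-0.041,0,0,0,0,0]
    - [-0.015,-0.041,0,0,0,0,0]
    - [-0.015,-0.041,0,0,0,0,0]
    - [-0.015,-0.041,0,0,0,0,0]
    - [-0.015,-0.041,0,0,0,0,0]
    - [-0.015,-0.041,0,0,0,0,0]
    - [-0.015,-0.041,0,0,0,0,0]
    - [-0.015,-0.041,0,0,0,0,0]
    - [-0.015,-0.041,0,0,0,0,0]
    - [-0.015,-0.041,0,0,0,0,0]

```text
t: 2.1
tcp_pos: [0.4429, -0.1809, 0.299]
tool_rot: [0.125, 0.992, 0.0, -0.0]
force: [-0.0, -0.1, 0.9]
finger_gap: 0.497
gripper_force: 0.0
```

Request:
drive_tool:
  plan:
    - [0,0,0,0,0,8.5,-0.1]
    - [0,0,0,0,0,8.5,-0.1]
    - [0,0,0,0,0,8.5,-0.1]
    - [0,0,0,0,0,8.5,-0.1]
    - [0,0,0,0,0,8.5,-0.1]
    - [0,0,0,0,0,8.5,-0.1]
    - [0,0,0,0,0,8.5,-0.1]
    - [0,0,0,0,0,8.5,-0.1]
    - [0,0,0,0,0,8.5,-0.1]
    - [0,0,0,0,0,8.5,-0.1]

```text
t: 3.1
tcp_pos: [0.443, -0.179, 0.2988]
tool_rot: [0.765, 0.645, 0.0, -0.001]
force: [-0.2, 1.1, -0.4]
finger_gap: 0.446
gripper_force: 0.0
```

Request:
drive_tool:
  plan:
    - [0,0,0,0,0,8.5,-0.1]
    - [0,0,0,0,0,8.5,-0.1]
    - [0,0,0,0,0,8.5,-0.1]
    - [0,0,0,0,0,8.5,-0.1]
    - [0,0,0,0,0,8.5,-0.1]
    - [0,0,0,0,0,8.5,-0.1]
    - [0,0,0,0,0,0,-0.1]
    - [0,0,0,0,0,0,-0.1]

```text
t: 3.9
tcp_pos: [0.443, -0.1794, 0.299]
tool_rot: [0.966, 0.257, -0.0, -0.0]
force: [0.7, -0.3, 0.2]
finger_gap: 0.451
gripper_force: 0.0
```

```bash
python3 - <<'E'
from h import *
from scipy.spatial.transform import Rotation as Ro
st=manip.sense();R=Ro.from_quat(st['tool_rot']).as_matrix();p=np.array(st['tcp_pos'])
print(st['t'],p,R.round(3).tolist(),st['finger_gap'],np.degrees(np.arctan2(R[1,1],R[0,1])),st['force'])
s=snap('wrist','w1.png');T=np.eye(4);T[:3,:3]=R;T[:3,3]=p
W=cloud(s,T@np.array(s['mount']));z=W[...,2]
m=((z>.098)&(z<.135)).astype(np.uint8)
k,l,a,ce=cv2.connectedComponentsWithStats(m)
for i in range(1,k):
    if a[i,4]>30:
        q=W[l==i];print(a[i,4],ce[i].round(),((q.min(0)+q.max(0))/2).round(4),np.ptp(q,axis=0).round(3),np.median(q[:,2]).round(4))
for pin in([.443,-.186],[.4449,-.1855]):
    print('shift',R.T@(np.array([*pin,.3])-p))
E
```

```text
3.9 [ 0.44303991 -0.17939022  0.29902107] [[0.868, 0.497, -0.001], [0.497, -0.868, 0.001], [-0.0, -0.001, -1.0]] 0.45076013009386845 -60.21011275858008 [ 0.70578359 -0.29703236  0.15528077]
1816 [288.  45.] [ 0.5343 -0.0967  0.1123] [0.038 0.039 0.028] 0.1238
1312 [42. 94.] [0.3883 0.0785 0.1147] [0.026 0.026 0.033] 0.1235
214 [233.  89.] [ 0.4779 -0.0679  0.1039] [0.014 0.014 0.012] 0.1078
217 [421.  91.] [ 0.5629 -0.2216  0.1042] [0.014 0.013 0.011] 0.1076
1234 [362. 128.] [ 0.5065 -0.1928  0.1024] [0.038 0.038 0.009] 0.1042
164 [325. 181.] [ 0.4438 -0.1873  0.1042] [0.013 0.013 0.012] 0.1078
6408 [580. 267.] [ 0.5014 -0.4686  0.1165] [0.212 0.012 0.037] 0.1183
996 [523. 217.] [ 0.5131 -0.3819  0.1113] [0.029 0.029 0.026] 0.1213
351 [477. 254.] [ 0.4541 -0.3761  0.0997] [0.025 0.026 0.003] 0.0992
2173 [ 33. 375.] [0.0578 0.0065 0.1165] [0.021 0.094 0.037] 0.1151
shift [-0.00331872  0.00571568 -0.00098299]
shift [-0.00142138  0.00622571 -0.0009838 ]
```

View pics/w1.png

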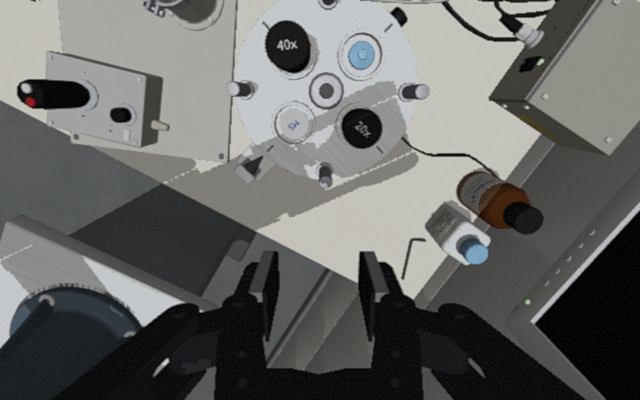

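The wrist view shows the pin to drive at (325,181) between the open fingers, the tall "40x" can at (288,45), the short "20x" can at (362,128) and the pointer at (250,165). I'll check the camera's clearance before descending.

```bash
python3 - <<'E'
from h import *
s=np.load('pics/w1.png.npz');print(s['mount'].round(3))
E
```

```text
[[ 0.     0.951  0.31   0.079]
 [ 1.    -0.     0.     0.   ]
 [ 0.     0.31  -0.951 -0.129]
 [ 0.     0.     0.     1.   ]]
```

Request:
drive_tool:
  plan:
    - [-0.003,0.007,0.016,0,0,-0.5,-0.1]
    - [0,0,0.03,0,0,0,-0.1]
    - [0,0,0.03,0,0,0,-0.1]
    - [0,0,0.02,0,0,0,-0.1]
    - [0,0,0,0,0,0,-0.1]
    - [0,0,0,0,0,0,-0.1]

```text
t: 4.55
tcp_pos: [0.4441, -0.1877, 0.2034]
tool_rot: [0.966, 0.26, -0.0, -0.0]
force: [-0.2, 0.5, 0.7]
finger_gap: 0.451
gripper_force: 0.0
```

Request:
drive_tool:
  plan:
    - [0,0,0.03,0,0,0,-0.1]
    - [0,0,0.03,0,0,0,-0.1]
    - [0,0,0.03,0,0,0,-0.1]
    - [0,0,0.02,0,0,0,-0.1]
    - [0,0,0,0,0,0,-0.1]
    - [0,0,0,0,0,0,-0.55]
    - [0,0,0,0,0,0,-0.55]
    - [0,0,0,0,0,0,-0.55]
    - [0,0,0,0,0,0,-0.55]
  newtons: 20

```text
t: 5.45
tcp_pos: [0.4445, -0.188, 0.0944]
tool_rot: [0.966, 0.26, 0.001, 0.001]
force: [-0.4, 0.9, -0.1]
finger_gap: 0.223
gripper_force: 0.0
```

```bash
python3 - <<'E'
from h import *
snap('wrist','w2.png');st=manip.sense();print(st['tcp_pos'],st['force'],st['finger_gap'],st['q'])
E
```

```text
[ 0.44433712 -0.18791254  0.09415627] [ 1.41712429e-04 -5.03427161e-01 -1.60525671e-01] 0.22583252106532894 [-6.32259570e-01  5.96727774e-01  1.91486156e+00  9.12472265e-06
  6.28229875e-01  4.13514394e-01]
```

View pics/w2.png

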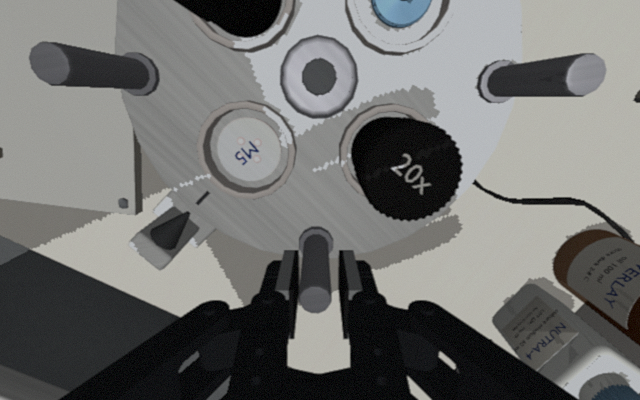

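Request:
drive_tool:
  plan:
    - [0.0001,0.0046,0,0,0,-3,-0.55]
    - [0.0001,0.0046,0,0,0,-3,-0.55]
    - [0.0001,0.0046,0,0,0,-3,-0.55]
    - [0.0001,0.0046,0,0,0,-3,-0.55]
    - [0.0001,0.0046,0,0,0,-3,-0.55]
    - [0.0001,0.0046,0,0,0,-3,-0.55]
    - [0.0001,0.0046,0,0,0,-3,-0.55]
    - [0.0001,0.0046,0,0,0,-3,-0.55]
    - [0.0001,0.0046,0,0,0,-3,-0.55]
    - [0.0001,0.0046,0,0,0,-3,-0.55]

```text
t: 6.5
tcp_pos: [0.4732, -0.2182, 0.0933]
tool_rot: [0.865, 0.502, -0.002, -0.003]
force: [-5.6, 1.9, 5.4]
finger_gap: 0.223
gripper_force: 2.6
```

```bash
python3 - <<'E'
from h import *
snap('wrist','w3.png');st=manip.sense();p=st['tcp_pos'];d=p[:2]-np.array([.5204,-.1448]);print(p,st['force'],np.hypot(*d),np.degrees(np.arctan2(d[1],d[0])),st['q'])
E
```

```text
[ 0.47437891 -0.21908897  0.09340658] [-3.96179222  0.01451168  0.63868668] 0.08738873591922686 -121.77769623579223 [-6.46319457e-01  6.30593502e-01  1.81049728e+00 -1.11449788e-03
  7.05141597e-01 -1.27439169e-01]
```

View pics/w3.png

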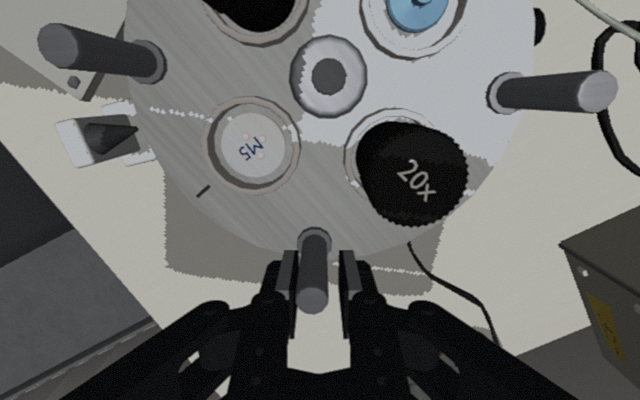

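The deck is turning with the tool, at about 28°. The pin is at (315,270) between the pads, and the cans are still standing. I'll carry on along the arc.

Request:
drive_tool:
  plan:
    - [0.0001,0.0046,0,0,0,-3,-0.55]
    - [0.0001,0.0046,0,0,0,-3,-0.55]
    - [0.0001,0.0046,0,0,0,-3,-0.55]
    - [0.0001,0.0046,0,0,0,-3,-0.55]
    - [0.0001,0.0046,0,0,0,-3,-0.55]
    - [0.0001,0.0046,0,0,0,-3,-0.55]
    - [0.0001,0.0046,0,0,0,-3,-0.55]
    - [0.0001,0.0046,0,0,0,-3,-0.55]
    - [0.0001,0.0046,0,0,0,-3,-0.55]
    - [0.0001,0.0046,0,0,0,-3,-0.55]

```text
t: 7.55
tcp_pos: [0.5214, -0.2321, 0.0937]
tool_rot: [0.706, 0.708, 0.001, 0.001]
force: [2.8, 1.5, -1.8]
finger_gap: 0.224
gripper_force: 1.4
```

Request:
drive_tool:
  plan:
    - [0.0001,0.0046,0,0,0,-3,-0.55]
    - [0.0001,0.0046,0,0,0,-3,-0.55]
    - [0.0001,0.0046,0,0,0,-3,-0.55]
    - [0.0001,0.0046,0,0,0,-3,-0.55]
    - [0.0001,0.0046,0,0,0,-3,-0.55]
    - [0.0001,0.0046,0,0,0,-3,-0.55]
    - [0.0001,0.0046,0,0,0,-3,-0.55]
    - [0.0001,0.0046,0,0,0,-3,-0.55]
    - [0.0001,0.0046,0,0,0,-3,-0.55]
    - [0.0001,0.0046,0,0,0,-3,-0.55]

```text
t: 8.55
tcp_pos: [0.5643, -0.2202, 0.0936]
tool_rot: [0.499, 0.867, 0.0, 0.0]
force: [-0.3, -0.3, -0.1]
finger_gap: 0.227
gripper_force: 0.4
```

Request:
drive_tool:
  plan:
    - [0,0,0,0,0,0,-0.55]
    - [0,0,0,0,0,0,-0.55]
    - [0,0,0,0,0,0,-0.1]
    - [0,0,0,0,0,0,-0.1]
    - [0,0,0,0,0,0,-0.1]

```text
t: 9.05
tcp_pos: [0.5637, -0.2203, 0.0933]
tool_rot: [0.5, 0.866, -0.0, -0.0]
force: [0.7, -0.0, -0.2]
finger_gap: 0.446
gripper_force: 0.0
```

```bash
python3 - <<'E'
from h import *
snap('wrist','w4.png');st=manip.sense();p=st['tcp_pos'];d=p[:2]-np.array([.5204,-.1448]);print(p,st['force'],st['finger_gap'],np.hypot(*d),np.degrees(np.arctan2(d[1],d[0])))
E
```

```text
[ 0.56376533 -0.22030069  0.0933079 ] [-0.793464   -0.3458182   0.94920297] 0.45105468691541223 0.08706839906927294 -60.12823074911149
```

View pics/w4.png

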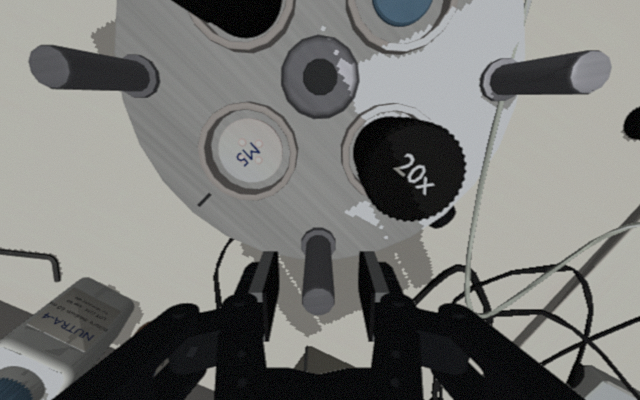

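The pin at (318,270) sits free, centred between the open pads. The deck has settled after 90° and the can is still in its seat, so I'll go up.

Request:
drive_tool:
  plan:
    - [0,0,-0.01,0,0,0,-0.1]
    - [0,0,-0.03,0,0,0,-0.1]
    - [0,0,-0.04,0,0,0,-0.1]
    - [0,0,-0.04,0,0,0,-0.1]
    - [0,0,-0.04,0,0,0,-0.1]
    - [0,0,-0.04,0,0,0,-0.1]
    - [-0.03,0,0,0,0,0,-0.1]
    - [-0.04,0,0,0,0,0,-0.1]
    - [0,0,0,0,0,0,-0.1]
    - [0,0,0,0,0,0,-0.1]

```text
t: 10.1
tcp_pos: [0.5986, -0.2812, 0.2934]
tool_rot: [0.5, 0.866, 0.0, -0.0]
force: [-0.5, -0.0, -0.0]
finger_gap: 0.448
gripper_force: 0.0
```

```bash
python3 - <<'E'
from h import *
st=manip.sense();print(st['t'],st['tcp_pos'],st['force'],np.abs(st['qd']).max())
C=np.array([.5200,-.1442]);a=np.radians(-15.8)
B=np.array([[np.cos(a),np.sin(a)],[-np.sin(a),np.cos(a)]])
for n in('scene','top'):
    s=snap(n,n+'2.png');W=cloud(s);z=W[...,2];R=np.linalg.norm(W[...,:2]-C,axis=-1)<.1
    for lo,hi in((.098,.116),(.117,.135)):
        k,l,st_,ce=cv2.connectedComponentsWithStats((R&(z>lo)&(z<hi)).astype(np.uint8))
        for i in range(1,k):
            if st_[i,4]>15:
                q=W[l==i];c=(q.min(0)+q.max(0))/2;print(n,lo,st_[i,4],'base xy',(B@(c[:2]-C)).round(4),np.ptp(q,axis=0).round(3),np.median(q[:,2]).round(3))
E
```

```text
10.1 [ 0.59864533 -0.28116611  0.29335619] [-0.46728967 -0.03805684 -0.02220481] 0.04066118092188048
scene 0.098 35 base xy [ 0.0609 -0.0614] [0.015 0.013 0.011] 0.107
scene 0.098 25 base xy [ 0.0436 -0.0142] [0.019 0.014 0.008] 0.104
scene 0.098 43 base xy [-0.0634 -0.0627] [0.013 0.012 0.011] 0.107
scene 0.098 98 base xy [-0.0575 -0.0001] [0.027 0.033 0.017] 0.107
scene 0.117 237 base xy [-0.0506 -0.0002] [0.039 0.037 0.011] 0.124
top 0.098 36 base xy [0.0623 0.0639] [0.013 0.011 0.011] 0.108
top 0.098 252 base xy [0.0499 0.0012] [0.036 0.036 0.011] 0.105
top 0.098 36 base xy [-0.0619  0.0631] [0.013 0.013 0.008] 0.109
top 0.117 267 base xy [-0.0488  0.0015] [0.037 0.037 0.008] 0.125
```

View pics/scene2.png

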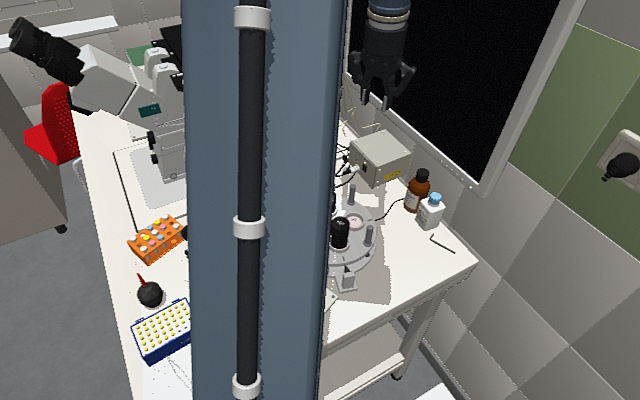

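The tall can stands upright at the pointer (340,232). In base coordinates the tall can is at about (-49, 1) mm and the short can at about (50, 1) mm, and the arm is clear.

```bash
python3 -c "
from station import manip
print(manip.sign_off())"
```

```text
the job is handed in; nothing more can be done
None
```

I pushed the deck 90° anticlockwise, leaving the tall can upright at the pointer and the short can across from it, each within about 2 mm of target, with the arm clear, and handed in at about 10 s; no verdict was returned.

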